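Push a spent battery past the sprung flap into the drop box

TASK

Get rid of the spent battery that lies on the feed shelf of the grey drop box: with the front finger push the spring-loaded flap open and keep it open, and with the other finger push the battery off the end of the shelf into the bin, then come away and let the flap fall shut. Push only: do not pinch or lift the battery or force the flap open with it, and leave the other things on the table where they are.

Things in the scene. Friction and masses are not known exactly. Their poses are not given: they have to be found in the camera images.
- drop_box: grey metal box fixed to the table. x points from its feed shelf into its bin (pushing direction), y left, z up; origin at table height under the middle of the shelf's end edge. Shelf: flat, top 60 mm above the table, x = -112 to 0 mm, y = -50 to +50 mm between side lips 7 mm high, open at the front, ending at x = 0 in a straight drop into the bin. A jamb post 100 mm high on each side at x = 0.
- bin_floor (a point): middle of the bin's inner floor, 4 mm above the table, 62.5 mm past the shelf's end edge. Inside the bin is 125 mm long (drop box x = 0 to 125 mm) and 100 mm wide (y = -50 to +50); its walls with edge trim reach 100 mm above the table. Open above from x = 0 to 97 mm, then a cover strip to the rear wall.
- flap (a joint): angle of the upright hinge, rad: 0 shut, grows as the flap swings into the bin (the only way), stop at 1.6. Hinge at drop box x = 4, y = +46 mm (left jamb). A damped spring always shuts it: 0.15 N m when shut, 0.24 N m at 1.5 rad, so 3 to 6 N to push it at mid-blade.
- flap_middle (a point): middle of the flap's blade, 46 mm from the hinge, 80 mm above the table; moves with the flap. The blade is a bare metal plate, 4 mm thick, reaching 93 mm from the hinge toward drop box -y when shut (right across the shelf's end), from 64 to 95 mm above the table.
- cell_center (a point): centre of the spent battery, a green and white AA cell 14 mm thick and 50 mm long (its own y axis lies along its length), 23 g, which starts lying across the feed shelf, its centre 60 to 82 mm before the shelf's end edge. It slides when pushed, it does not roll.
- vial: small amber bottle with orange cap, 20 mm across and 46 mm tall, standing on the table to the right of the drop box; origin at the centre of its underside. Leave it alone.
- tape_roll: white roll of tape lying flat on the table to the left of the drop box, 92 mm across, 36 mm high; origin at the centre of its underside. Leave it alone.
- scanner: small black finger scanner, 49 x 33 x 21 mm, on the table to the left of the drop box's shelf; origin at the centre of its underside. Leave it alone.
- stapler: blue stapler, 36 x 133 x 45 mm, on the table farther left; origin at the centre of its underside. Leave it alone.

How it is judged:
By the outcome, as a careful person would: the job done as asked, in the order asked, and still so for the second after the job is handed in, with the robot touching nothing.
It also fails if it takes over 29 s, if anything falls off the work surface, if the arm or the gripper's body presses on something with over 40 N, if the wrist force passes 120 N, or if a joint passes its speed limit or range.

ROBOT

A 7-joint arm with a two-finger parallel gripper is mounted at the origin on a cart in front of the work surface, level with it; the furniture and walls round the work are solid. World frame = base frame: x ahead of the robot, y to its left, z up, the work surface at z = 0. Lengths are in m, angles in rad, forces in N, time in s.
With the tool pointing down it reaches from about 0.4 to 0.875 m from the base axis. Payload 19.3 kg.
Tool frame: the origin (TCP) lies between the finger pads; the fingertips stand bot.tcp_to_tips ahead of it and the grasp point (between the pads) lies 3 mm ahead of it (bot.tcp_to_tips is the distance from the TCP to the fingertips, in m); x points along the fingers, y is the direction in which the jaws open and shut, and the axes are right-handed (so a half turn about x gives the same grasp; the last joint's range is limited). The gripper opens to 85 mm and grips with 20 to 120 N. Pads are 22 mm wide; open, the fingers measure 114 mm over their backs; the gripper's body (76 mm by 85 mm) begins 54 mm behind the grasp point. The pads swing forward as they close: fully open they stand 13 mm farther back than shut.
Start: joints at [1.135, 0.521, -0.036, 1.599, 0.021, 1.021, -0.113], TCP at [0.224, -0.584, 0.253] pointing down, gripper open.
Joint ranges: [-2.91, 2.91], [-0.3, 2.13], [-1.5, 1.42], [0.17, 2.43], [-1.26, 4.41], [0.16, 1.93], [-2.52, 2.52]. Speed limits (rad/s): [1.89, 1.89, 2.39, 2.39, 3.01, 3.01, 3.01].

INTERFACE

Orientations are given as [roll, pitch, yaw] about the fixed x, y, z axes, in that order (R = Rz(yaw) Ry(pitch) Rx(roll)).
In Python, from workcell import bot, eyes gives the robot as it stands. The module is installed in compiled form; this text tells all that it offers.
- The arm moves only by the tool step_arm, never from a script. Its argument "targets" is a list that holds one entry, the list of rows, each a list of 7 numbers: the shift along the tool's x, y, z in cm, then the turn, a rotation vector about the tool's x, y, z in rad, then the opening, from 0 (shut) to 1 (fully open). A call has 1 to 10 rows; each row is the pose to reach, as a shift and turn from the pose measured when the call began, along the tool's axes at that moment; what a row does not reach only later rows make up. A row lasts 1/10 s, in which the tool goes at most 50 mm and 8.59 degrees, less where a joint would pass 70% of its speed; a pose out of reach is approached as far as the arm can. A call with a gripper value outside its range is refused whole. The fingers move at their own pace and stop on an object; "grip_force" is the grip in N (left out, the last holds). Time passes only in rows, so rows that repeat a pose let the fingers close. It gives the time, the measured TCP pose, the force and the opening at its end, in the units of the state.
- bot.observe(): the state, without advancing time (a new reading comes with each control period).
- eyes.grab_frame(name): name is "scene" or "top"; returns the picture (420x560x3 uint8, red, green, blue); there is no depth.
- eyes.get_calibration(name): a dict with "fx", "fy", "cx", "cy" (pixels), "k1" (the pictures are not rectified: a ray, as slopes to the right and down, at radius r is drawn at 1 + k1 r^2 times it, then the intrinsics apply), "camera_from_world" (4x4, takes a point from world to camera coordinates). Camera axes: x right, y down, z forward; pixel columns grow to the right and rows downward; lengths in m; the calibration is good to about 2 mm. A picture is of the moment at which its call begins. get_calibration takes no time and is no camera call.
- bot.job_done(): hands the job in, once; it reports no verdict.
The state is a dict: "clock": time; "qpos": joint angles; "qd": joint speeds; "joint_efforts": joint torques, N m; "position": TCP position; "tool_rot": TCP orientation; "force": force on the tool from outside, world axes, zero at the start; "moment": the same for the moment, N m; "grip_width": finger opening in m.
Only numpy, scipy, OpenCV 4.12 (cv2) and the standard library are available. Lean on these libraries where they do the work, as an engineer would, in place of code of your own. Each camera call takes 0.05 s, during which the arm holds its last target.

## Working session

There is one attempt and no reset: what is moved stays moved. The work goes in short steps, Python scripts to look and compute and a tool call to move; the robot and the scene stay as the last step left them, time stands still between calls to the robot, and variables do not carry over. Pictures are saved under pics/ and viewed, and the job is handed in when it is done.

Besides the shell and the picture viewer there is one more tool, called after "Request:" as name(argument=value, ...), one argument or row to a line, values as JSON. step_arm: Moves the arm, as the interface text tells. Its arguments: {"type":"object","properties":{"targets":{"type":"array","items":{"type":"array","items":{"type":"array","items":{"type":"number"}}}},"grip_force":{"type":"number"}},"required":["targets"]}

```bash
mkdir -p pics
python3 - <<'E'
from workcell import bot, eyes
import cv2
s=bot.observe()
for k in s: print(k,s[k])
print(bot.tcp_to_tips)
for n in ("scene","top"):
    im=eyes.grab_frame(n); cv2.imwrite(f"pics/{n}0.png",im[:,:,::-1]); c=eyes.get_calibration(n); print(c)
E
```

```text
clock 0.0
qpos [ 1.13479108  0.52202114 -0.03631384  1.5999583   0.02117259  1.02108429
 -0.11275339]
qd [ 0.00067303  0.0003963   0.00010825 -0.00022471  0.00173899  0.00060924
 -0.00133517]
joint_efforts [ 1.69779312e-03 -9.27098322e+01  1.98022306e+00 -3.69924724e+01
  1.77652814e-02  8.47032265e-03  1.71860017e-05]
position [ 0.22342992 -0.58339252  0.25273922]
tool_rot [-1.51633567  1.56970907  1.99107188]
force [-0.49277217  0.71978717  0.50107479]
moment [-0.01431145 -0.01481229 -0.01984862]
grip_width 0.08557189312144349
0.022
{'fx': 403.081498403888, 'fy': 403.081498403888, 'cx': 280.3019319335353, 'cy': 209.03607300510967, 'k1': 0.027650222222637792, 'camera_from_world': array([[-0.73563571, -0.6771371 ,  0.01804   ,  0.30263643],
       [-0.43979349,  0.45719332, -0.77301744,  0.32426251],
       [ 0.51519102, -0.57659311, -0.63412822,  0.57892078],
       [ 0.        ,  0.        ,  0.        ,  1.        ]])}
{'fx': 411.73219253074325, 'fy': 411.73219253074325, 'cx': 273.06183164471145, 'cy': 210.68537922577354, 'k1': -0.07252561971961516, 'camera_from_world': array([[ 0.00424182, -0.99933953,  0.03609041, -0.11655696],
       [-0.99290492, -0.00849791, -0.11860692,  0.4997007 ],
       [ 0.11883527, -0.03533124, -0.99228518,  0.87499674],
       [ 0.        ,  0.        ,  0.        ,  1.        ]])}
```

View pics/scene0.png

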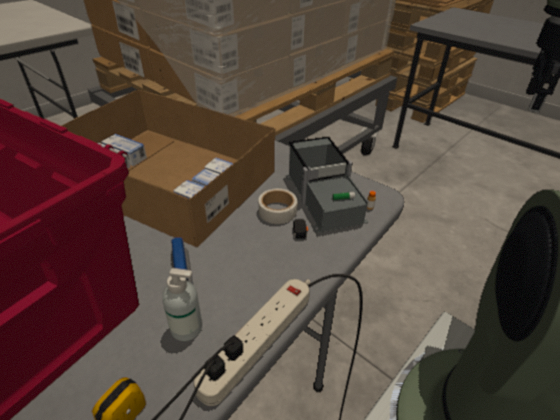

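View pics/top0.png

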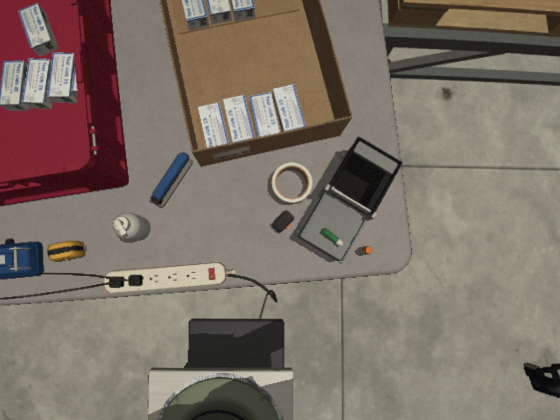

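The top view shows the drop box around (350,205), shelf at (332,225), cell at (332,237), vial at (367,250), and tape at (291,183). I'll zoom in next.

```bash
cat > h.py <<'E'
import numpy as np, cv2
from workcell import bot, eyes
from scipy.spatial.transform import Rotation as Rn
def K(c): return np.array([[c['fx'],0,c['cx']],[0,c['fy'],c['cy']],[0,0,1]]), np.array([c['k1'],0,0,0,0.])
def cast(name,px,z):
    c=eyes.get_calibration(name); k,d=K(c)
    u=cv2.undistortPoints(np.array(px,float).reshape(-1,1,2),k,d).reshape(-1,2)
    T=c['camera_from_world']; R=T[:3,:3]; o=-R.T@T[:3,3]
    r=np.c_[u,np.ones(len(u))]@R
    return o+r*((z-o[2])/r[:,2])[:,None]
def proj(name,P):
    c=eyes.get_calibration(name); k,d=K(c); T=c['camera_from_world']
    return cv2.projectPoints(np.array(P,float).reshape(-1,1,3),cv2.Rodrigues(T[:3,:3])[0],T[:3,3],k,d)[0].reshape(-1,2)
E
python3 - <<'E'
import cv2
a=cv2.imread('pics/top0.png')[125:275,260:420]; cv2.imwrite('pics/topc.png',cv2.resize(a,None,fx=4,fy=4,interpolation=cv2.INTER_CUBIC)*1)
b=cv2.imread('pics/scene0.png')[125:245,250:410]; cv2.imwrite('pics/scenec.png',cv2.resize(b,None,fx=5,fy=5,interpolation=cv2.INTER_CUBIC))
E
```

```text
(no output)
```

View pics/topc.png

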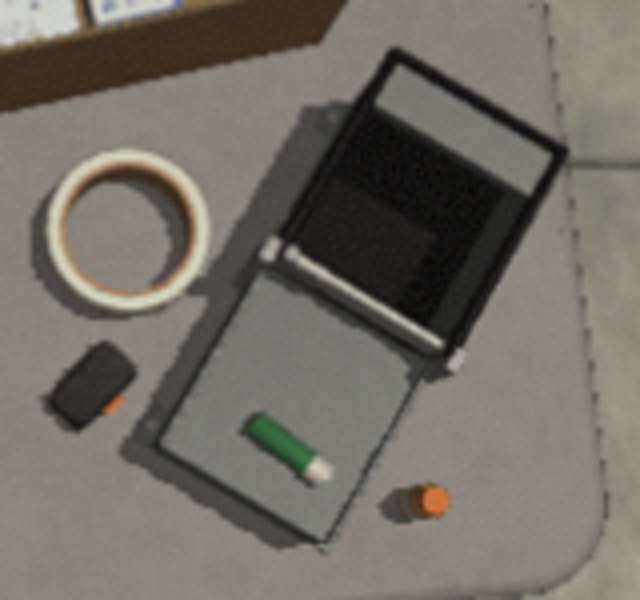

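View pics/scenec.png

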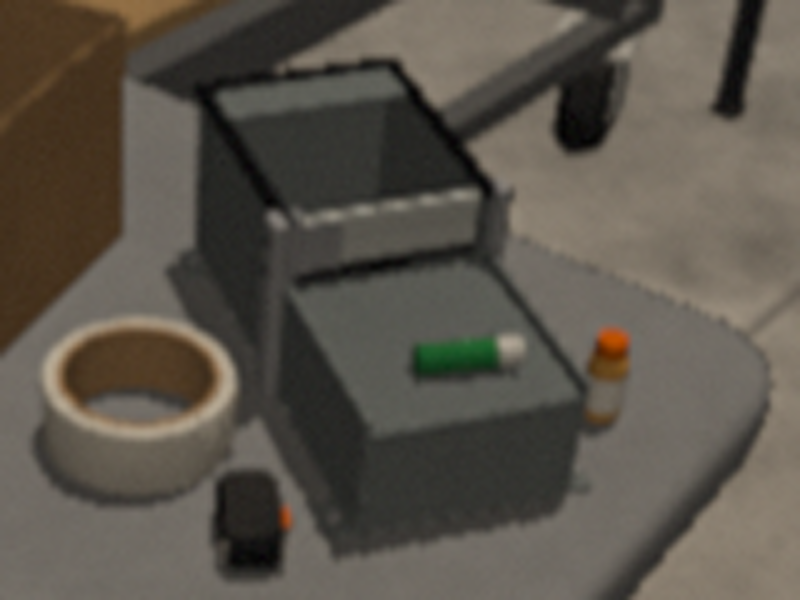

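Run:
```python
from h import *
f=lambda p:(np.array(p,float)+.5)/4-.5+[260,125]
J=cast('top',f([(272,248),(456,360)]),.1)
B=cast('top',f([(397,50),(567,152)]),.1)
S=cast('top',f([(160,445),(323,543)]),.064)
F=cast('top',f([(290,253),(440,346)]),.095)
C=cast('top',f([(256,421),(320,470)]),.067)
V=cast('top',f([(434,501)]),.046); T=cast('top',f([(128,230)]),.036)
for n,a in zip('JBSFCVT',(J,B,S,F,C,V,T)): print(n,a[:,:2].round(4).tolist(), np.linalg.norm(a[0]-a[-1]).round(4))
# directions
for a in (J,B,S,F): d=a[0]-a[1]; print('yaw',np.degrees(np.arctan2(-d[0],d[1])))
m=lambda a:a.mean(0)
d=m(B)-m(S); yaw=np.arctan2(d[1],d[0]); print('axis yaw',np.degrees(yaw), np.linalg.norm(d[:2]))
ex=np.array([np.cos(yaw),np.sin(yaw)]);
print('ex proj from jamb mean', (m(B)-m(J))[:2]@ex,(m(S)-m(J))[:2]@ex,(m(C)-m(J))[:2]@ex)
print('green mask')
im=cv2.imread('pics/top0.png'); b,g,r=[im[...,i].astype(int) for i in range(3)]
M=((g>r+25)&(g>b+15)); M[:,:300]=0; ys,xs=np.where(M); print(xs.min(),xs.max(),ys.min(),ys.max(),len(xs), cast('top',[(xs.mean(),ys.mean())],.067))
# scene checks
g2=lambda p:(np.array(p,float)+.5)/5-.5+[250,125]
print('scene J',cast('scene',g2([(275,220),(505,195)]),.1).round(4).tolist())
print('scene S',cast('scene',g2([(368,437),(582,395)]),.062).round(4).tolist())
print('scene cell',cast('scene',g2([(415,355),(524,348)]),.067).round(4).tolist())
```

```text
J [[0.5432, -0.2234], [0.4859, -0.3183]] 0.1109
B [[0.65, -0.2913], [0.5965, -0.3809]] 0.1044
S [[0.4434, -0.1686], [0.3921, -0.2549]] 0.1004
F [[0.5416, -0.2336], [0.4937, -0.3115]] 0.0915
C [[0.4562, -0.2194], [0.4305, -0.2532]] 0.0425
V [[0.4148, -0.3198]] 0.0
T [[0.564, -0.1541]] 0.0
yaw -31.13443102094032
yaw -30.832835615829236
yaw -30.74392422418872
yaw -31.619142029198787
axis yaw -31.17109001934936 0.24019712834023563
ex proj from jamb mean 0.12681068322220165 -0.11338644511803399 -0.07879749132293426
green mask
322 338 229 242 100 [[ 0.44509053 -0.23284303  0.067     ]]
scene J [[0.5419, -0.2212, 0.1], [0.4782, -0.3121, 0.1]]
scene S [[0.4411, -0.1662, 0.062], [0.3909, -0.2545, 0.062]]
scene cell [[0.4579, -0.2211, 0.067], [0.4257, -0.2593, 0.067]]
```

```bash
cat >> h.py <<'E'
O=np.array([.514,-.270,0]); YAW=np.radians(-31.1)
RB=Rn.from_euler('z',YAW).as_matrix()
def tgt(bx,by,z,sgn=1):
    """shift cm (tool axes) and rotvec to put TCP at box coords with tool y along sgn*box x"""
    s=bot.observe(); p=np.array(s['position']); R=Rn.from_euler('xyz',s['tool_rot']).as_matrix()
    P=O+RB@np.array([bx,by,0]); P[2]=z
    x=np.array([0,0,-1.]); y=sgn*RB[:,0]; Rt=np.c_[x,y,np.cross(x,y)]
    rv=Rn.from_matrix(R.T@Rt).as_rotvec()
    b=RB.T@(p-O)
    print('t',round(s['clock'],2),'box xyz mm',(b*1e3).round(1),'force box',(RB.T@np.array(s['force'])).round(1),'grip',round(s['grip_width'],4),'toolaxes in box\n',(RB.T@R).round(3))
    print('shift cm',(R.T@(P-p)*100).round(2),'rot',rv.round(3),np.degrees(np.linalg.norm(rv)).round(1), 'tips',bot.tcp_to_tips)
E
python3 - <<'E'
from h import *
tgt(-.06,-.008,.2,1);tgt(-.06,-.008,.2,-1)
E
```

```text
t 0.1 box xyz mm [ -86.9 -418.4  252.8] force box [-0.1  0.1  0. ] grip 0.0855 toolaxes in box
 [[-0.001  0.789 -0.615]
 [ 0.001 -0.615 -0.789]
 [-1.    -0.001  0.   ]]
shift cm [  5.3  -23.11 -34.02] rot [-0.662 -0.     0.001] 37.9 tips 0.022
t 0.1 box xyz mm [ -86.9 -418.4  252.8] force box [-0.1  0.1  0. ] grip 0.0855 toolaxes in box
 [[-0.001  0.789 -0.615]
 [ 0.001 -0.615 -0.789]
 [-1.    -0.001  0.   ]]
shift cm [  5.3  -23.11 -34.02] rot [2.479e+00 1.000e-03 0.000e+00] 142.1 tips 0.022
```

Request:
step_arm(
  targets=[
    [[0.5, -2.3, -3.4, -0.066, 0, 0, 1], [1.1, -4.6, -6.8, -0.132, 0, 0, 1], [1.6, -6.9, -10.2, -0.2, 0, 0, 1], [2.1, -9.2, -13.6, -0.265, 0, 0, 1], [2.6, -11.5, -17, -0.33, 0, 0, 1], [3.2, -13.9, -20.4, -0.4, 0, 0, 1], [3.7, -16.2, -23.8, -0.463, 0, 0, 1], [4.2, -18.5, -27.2, -0.53, 0, 0, 1], [4.8, -20.8, -30.6, -0.596, 0, 0, 1], [5.3, -23.1, -34, -0.662, 0, 0, 1]],
  ],
)

```text
clock: 1.1
position: [0.4589, -0.2446, 0.1997]
tool_rot: [-1.993, 1.57, 2.179]
force: [1.2, -0.6, -0.7]
grip_width: 0.0855
```

Run:
```python
from h import *
tgt(-.06,-.008,.12)
```

```text
t 1.1 box xyz mm [-60.4  -6.7 199.7] force box [ 1.3  0.1 -0.7] grip 0.0855 toolaxes in box
 [[-0.001  1.     0.002]
 [ 0.     0.002 -1.   ]
 [-1.    -0.001 -0.   ]]
shift cm [7.97 0.04 0.13] rot [ 0.002 -0.     0.001] 0.2 tips 0.022
```

Request:
step_arm(
  targets=[
    [[3, 0, 0.1, 0, 0, 0, 1], [6, 0, 0.1, 0, 0, 0, 1], [8, 0, 0.1, 0, 0, 0, 1], [8, 0, 0.1, 0, 0, 0, 1]],
  ],
)

```text
clock: 1.5
position: [0.457, -0.2446, 0.1174]
tool_rot: [-1.604, 1.565, 2.568]
force: [-0.4, -0.1, 0.6]
grip_width: 0.0853
```

Run:
```python
from h import *
tgt(-.06,-.008,.09)
for n,(x0,y0) in dict(scene=(250,110),top=(260,130)).items():
    im=eyes.grab_frame(n)[:,:,::-1].copy(); c=im[y0:y0+140,x0:x0+160]
    cv2.imwrite(f'pics/{n}1.png',cv2.resize(c,None,fx=4.2,fy=4.2,interpolation=cv2.INTER_CUBIC))
s=bot.observe();p=np.array(s['position']);
for dz in (-.009,-.022,-.035):
  for dx in (-.0575,-.0425,.0425,.0575):
    q=p+RB@np.array([dx,0.011,dz]); print(dz,dx,((proj('scene',q)-[250,110])*4.2).round(),((proj('top',q)-[260,130])*4.2).round())
```

```text
t 1.5 box xyz mm [-61.9  -7.6 117.4] force box [-0.3 -0.3  0.6] grip 0.0853 toolaxes in box
 [[-0.005  1.     0.003]
 [ 0.     0.003 -1.   ]
 [-1.    -0.005 -0.   ]]
shift cm [2.74 0.21 0.04] rot [ 0.003 -0.     0.005] 0.3 tips 0.022
-0.009 -0.0575 [[407. 339.]] [[255. 500.]]
-0.009 -0.0425 [[395. 322.]] [[271. 473.]]
-0.009 0.0425 [[333. 232.]] [[360. 322.]]
-0.009 0.0575 [[323. 217.]] [[375. 296.]]
-0.022 -0.0575 [[404. 360.]] [[251. 500.]]
-0.022 -0.0425 [[392. 342.]] [[267. 474.]]
-0.022 0.0425 [[331. 252.]] [[354. 325.]]
-0.022 0.0575 [[321. 237.]] [[369. 300.]]
-0.035 -0.0575 [[401. 380.]] [[247. 501.]]
-0.035 -0.0425 [[389. 363.]] [[262. 475.]]
-0.035 0.0425 [[328. 272.]] [[349. 329.]]
-0.035 0.0575 [[319. 257.]] [[364. 303.]]
```

View pics/scene1.png

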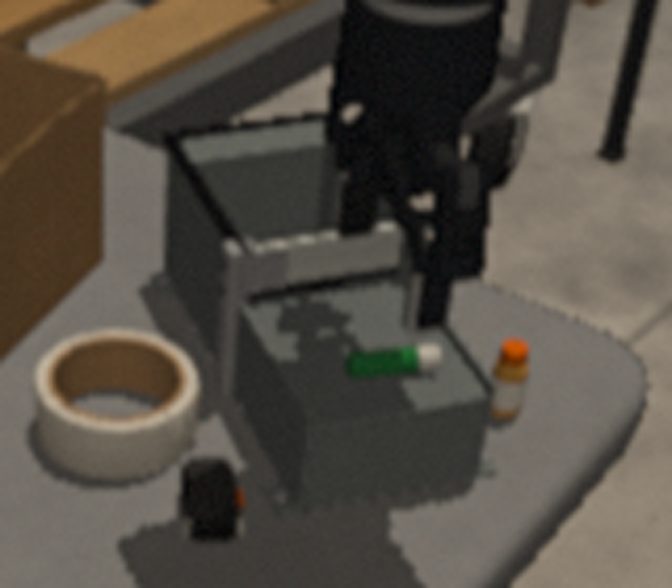

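View pics/top1.png

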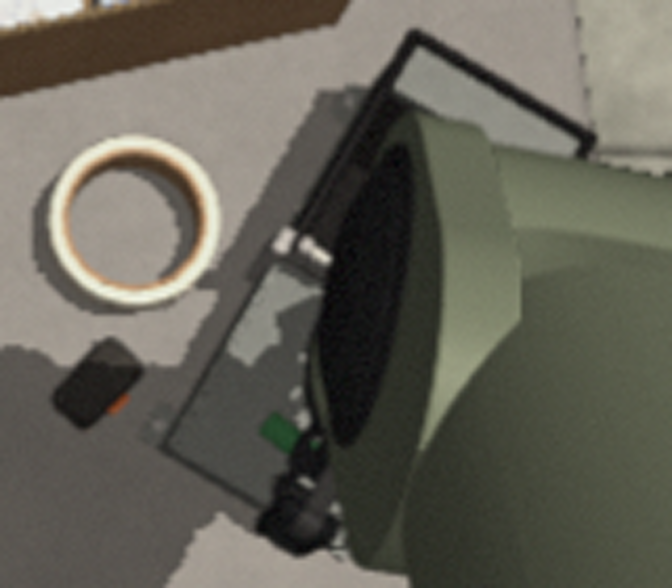

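Run:
```python
from h import *
s=bot.observe();p=np.array(s['position']);
im=cv2.imread('pics/scene1.png')
for dz,col in ((-.005,(0,255,255)),(-.009,(0,0,255)),(-.022,(255,0,255))):
  for a,b in ((-.057,-.0427),(.0427,.057)):
    q=np.array([p+RB@np.array([x,y,dz]) for x,y in ((a,-.011),(b,-.011),(b,.011),(a,.011))])
    cv2.polylines(im,[((proj('scene',q)-[250,110]+.5)*4.2).round().astype(int)],True,col,1)
cv2.imwrite('pics/scene1b.png',cv2.resize(im[130:420,250:580],None,fx=2,fy=2))
```

```text
(no output)
```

View pics/scene1b.png

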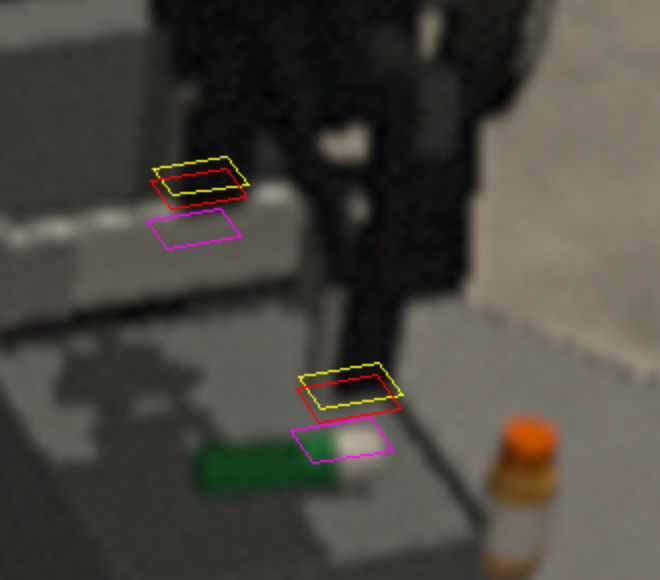

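Request:
step_arm(
  targets=[
    [[1.5, 0.15, 0, 0, 0, 0, 1], [3, 0.2, 0, 0, 0, 0.005, 1], [3.8, 0.2, 0, 0, 0, 0.005, 1], [4.2, 0.2, 0, 0, 0, 0.005, 1], [4.2, 0.2, 0, 0, 0, 0.005, 1]],
  ],
)

```text
clock: 2.1
position: [0.46, -0.2463, 0.0779]
tool_rot: [1.713, 1.568, -0.398]
force: [-0.5, 0.2, 0.1]
grip_width: 0.0855
```

Run:
```python
from h import *
tgt(.0,-.008,.074)
s=bot.observe();p=np.array(s['position']);
im=eyes.grab_frame('scene')[:,:,::-1].copy()[120:240,270:400]
im=cv2.resize(im,None,fx=5,fy=5,interpolation=cv2.INTER_CUBIC)
cv2.imwrite('pics/scene2.png',im)
```

```text
t 2.1 box xyz mm [-58.5  -7.6  77.9] force box [-0.5 -0.1  0.1] grip 0.0855 toolaxes in box
 [[ 0.003  1.     0.002]
 [ 0.     0.002 -1.   ]
 [-1.     0.003 -0.   ]]
shift cm [0.41 5.85 0.06] rot [ 0.002 -0.    -0.003] 0.2 tips 0.022
```

View pics/scene2.png

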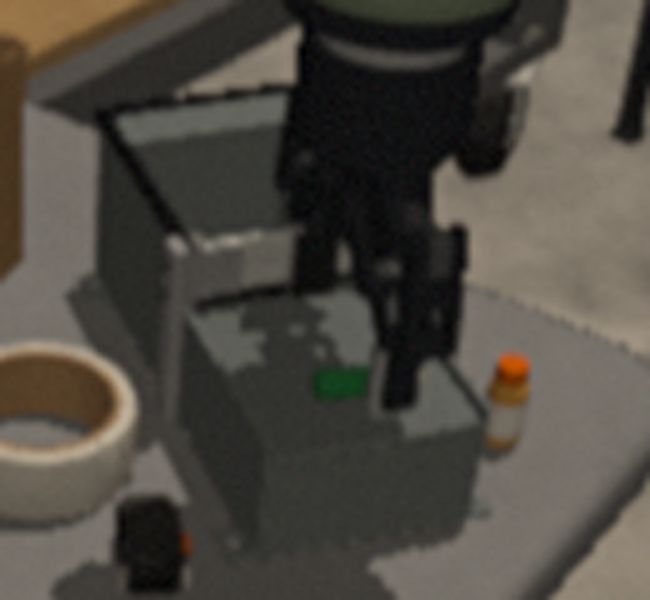

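The rear finger (tip around 395,405) stands behind the cell, and the front finger (around 318,290) is just in front of the flap. I'll lower slightly, then start pushing.

Request:
step_arm(
  targets=[
    [[0.3, 0, 0, 0, 0, 0, 1], [0.35, 0.4, 0, 0, 0, 0, 1], [0.35, 0.9, 0, 0, 0, 0, 1], [0.35, 1.4, 0, 0, 0, 0, 1], [0.35, 1.9, 0, 0, 0, 0, 1], [0.35, 2.4, 0, 0, 0, 0, 1], [0.35, 2.9, 0, 0, 0, 0, 1], [0.35, 3.4, 0, 0, 0, 0, 1], [0.35, 3.9, 0, 0, 0, 0, 1], [0.35, 3.9, 0, 0, 0, 0, 1]],
  ],
)

```text
clock: 3.15
position: [0.4938, -0.2666, 0.0747]
tool_rot: [1.729, 1.568, -0.382]
force: [-3.3, -0.3, -1.1]
grip_width: 0.0852
```

Run:
```python
from h import *
tgt(.02,-.008,.074)
a=[]
for n,(x0,y0) in dict(scene=(270,120),top=(290,140)).items():
    im=eyes.grab_frame(n)[:,:,::-1].copy()[y0:y0+120,x0:x0+100]
    a.append(cv2.resize(im,None,fx=4,fy=4,interpolation=cv2.INTER_CUBIC))
cv2.imwrite('pics/s3.png',np.hstack(a))
```

```text
t 3.15 box xyz mm [-19.1  -7.5  74.7] force box [-2.7 -2.  -1.1] grip 0.0852 toolaxes in box
 [[ 0.003  1.     0.002]
 [ 0.     0.002 -1.   ]
 [-1.     0.003 -0.   ]]
shift cm [0.08 3.9  0.06] rot [ 0.002 -0.    -0.003] 0.2 tips 0.022
```

View pics/s3.png

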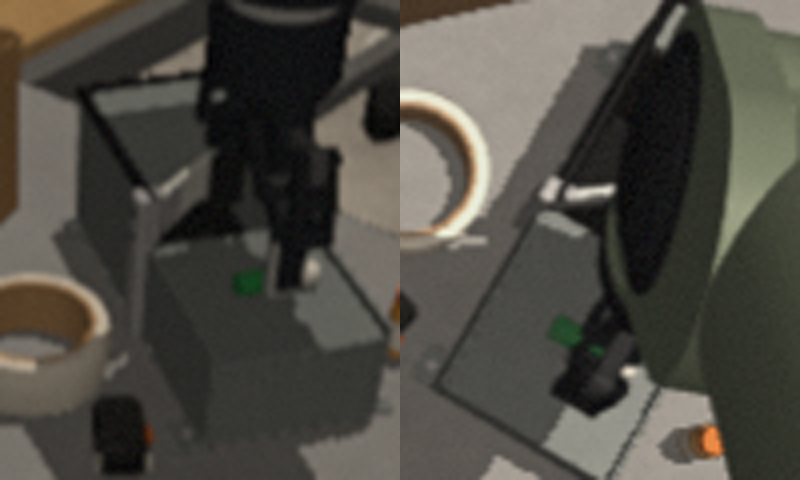

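The flap has swung partly open on the front finger. The cell (250,282 to 315,272) sits centred on the rear finger, so I'll carry on.

Request:
step_arm(
  targets=[
    [[0, 0.5, 0, 0, 0, 0, 1], [0, 1, 0, 0, 0, 0, 1], [0, 1.5, 0, 0, 0, 0, 1], [0, 2, 0, 0, 0, 0, 1], [0, 2.5, 0, 0, 0, 0, 1], [0, 3, 0, 0, 0, 0, 1], [0, 3.4, 0, 0, 0, 0, 1], [0, 3.7, 0, 0, 0, 0, 1], [0, 3.7, 0, 0, 0, 0, 1]],
  ],
)

```text
clock: 4.15
position: [0.5255, -0.286, 0.0749]
tool_rot: [1.632, 1.567, -0.48]
force: [-1.8, -1.8, -1.1]
grip_width: 0.085
```

Run:
```python
from h import *
tgt(.032,-.008,.08)
a=[]
for n,(x0,y0) in dict(scene=(270,120),top=(290,140)).items():
    im=eyes.grab_frame(n)[:,:,::-1].copy()[y0:y0+120,x0:x0+100]
    a.append(cv2.resize(im,None,fx=4,fy=4,interpolation=cv2.INTER_CUBIC))
cv2.imwrite('pics/s4.png',np.hstack(a))
```

```text
t 4.15 box xyz mm [18.1 -7.8 74.9] force box [-0.6 -2.5 -1.1] grip 0.085 toolaxes in box
 [[ 0.004  1.     0.002]
 [ 0.     0.002 -1.   ]
 [-1.     0.004 -0.   ]]
shift cm [-0.5   1.39  0.02] rot [ 0.002 -0.    -0.004] 0.2 tips 0.022
```

View pics/s4.png

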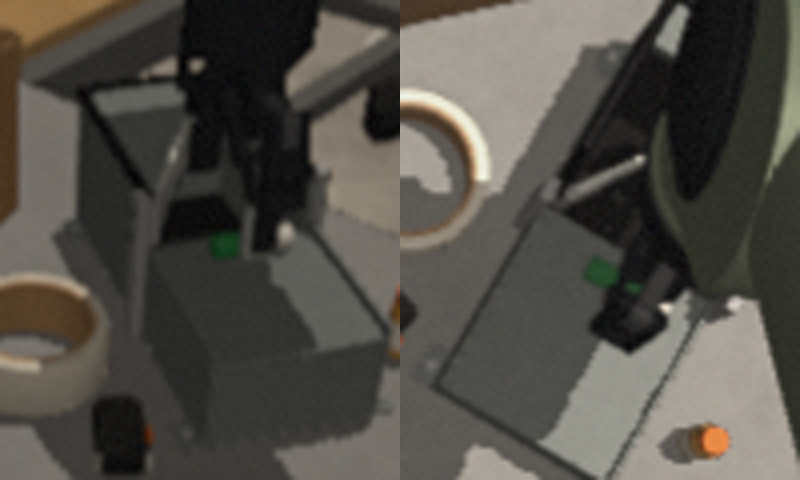

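Request:
step_arm(
  targets=[
    [[0, 0.2, 0, 0, 0, 0, 0.95], [-0.15, 0.4, 0, 0, 0, 0, 0.9], [-0.2, 0.4, 0, 0, 0, 0, 0.9], [-0.2, 0.4, 0, 0, 0, 0, 0.9]],
  ],
  grip_force=20,
)

```text
clock: 4.65
position: [0.5287, -0.2882, 0.077]
tool_rot: [1.581, 1.567, -0.531]
force: [-1.7, -1.4, -1.9]
grip_width: 0.077
```

Run:
```python
from h import *
tgt(.032,-.008,.08)
im=eyes.grab_frame('scene')[:,:,::-1].copy()[130:220,290:370]
cv2.imwrite('pics/s5.png',cv2.resize(im,None,fx=6,fy=6,interpolation=cv2.INTER_CUBIC))
```

```text
t 4.65 box xyz mm [22. -8. 77.] force box [-0.8 -2.1 -1.9] grip 0.077 toolaxes in box
 [[ 0.004  1.     0.002]
 [ 0.     0.002 -1.   ]
 [-1.     0.004 -0.   ]]
shift cm [-0.29  1.    0.  ] rot [ 0.002 -0.    -0.004] 0.2 tips 0.022
```

View pics/s5.png

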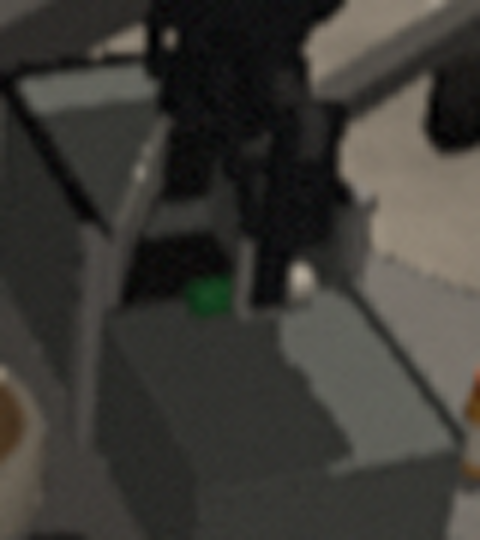

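The flap is held wide open and the cell (210,296) is just at the shelf edge, still on the rear finger.

Request:
step_arm(
  targets=[
    [[0, 0.2, 0, 0, 0, 0, 0.85], [-0.15, 0.4, 0, 0, 0, 0, 0.8], [-0.25, 0.4, 0, 0, 0, 0, 0.8], [-0.25, 0.4, 0, 0, 0, 0, 0.8]],
  ],
)

```text
clock: 5.1
position: [0.5321, -0.2903, 0.0796]
tool_rot: [1.578, 1.567, -0.534]
force: [-2.1, -1.7, -1.9]
grip_width: 0.0683
```

Run:
```python
from h import *
tgt(.032,-.008,.08)
im=eyes.grab_frame('scene')[:,:,::-1].copy()[130:220,290:370]
cv2.imwrite('pics/s6.png',cv2.resize(im,None,fx=6,fy=6,interpolation=cv2.INTER_CUBIC))
```

```text
t 5.1 box xyz mm [26.  -8.  79.6] force box [-1.  -2.6 -1.9] grip 0.0683 toolaxes in box
 [[ 0.004  1.     0.002]
 [ 0.     0.002 -1.   ]
 [-1.     0.004 -0.   ]]
shift cm [-0.04  0.6  -0.  ] rot [ 0.002 -0.    -0.004] 0.3 tips 0.022
```

View pics/s6.png

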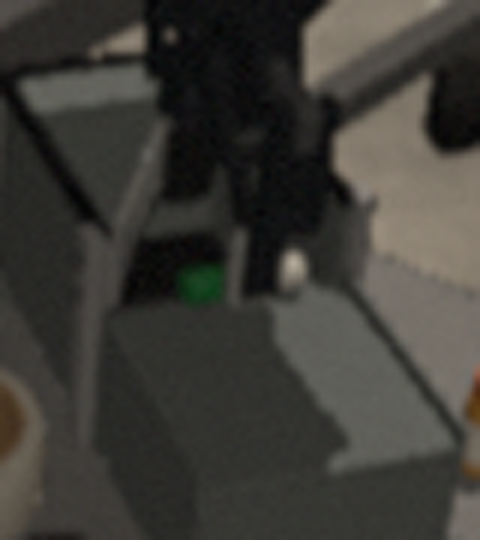

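Request:
step_arm(
  targets=[
    [[0, 0.25, 0, 0, 0, 0, 0.75], [-0.15, 0.5, 0, 0, 0, 0, 0.7], [-0.2, 0.6, 0, 0, 0, 0, 0.67], [-0.25, 0.7, 0, 0, 0, 0, 0.65], [-0.3, 0.7, 0, 0, 0, 0, 0.65], [-0.3, 0.7, 0, 0, 0, 0, 0.65]],
  ],
)

```text
clock: 5.75
position: [0.538, -0.2939, 0.0826]
tool_rot: [1.563, 1.567, -0.549]
force: [-1.0, -1.2, -1.8]
grip_width: 0.0555
```

Run:
```python
from h import *
tgt(.032,-.008,.08)
a=[]
for n,(x0,y0) in dict(scene=(280,125),top=(310,130)).items():
    im=eyes.grab_frame(n)[:,:,::-1].copy()[y0:y0+100,x0:x0+80]
    a.append(cv2.resize(im,None,fx=5,fy=5,interpolation=cv2.INTER_CUBIC))
cv2.imwrite('pics/s7.png',np.hstack(a))
```

```text
t 5.75 box xyz mm [32.9 -8.1 82.6] force box [-0.2 -1.6 -1.8] grip 0.0555 toolaxes in box
 [[ 0.004  1.     0.001]
 [-0.     0.001 -1.   ]
 [-1.     0.004  0.   ]]
shift cm [ 0.25 -0.09 -0.01] rot [ 0.001  0.    -0.004] 0.2 tips 0.022
```

View pics/s7.png

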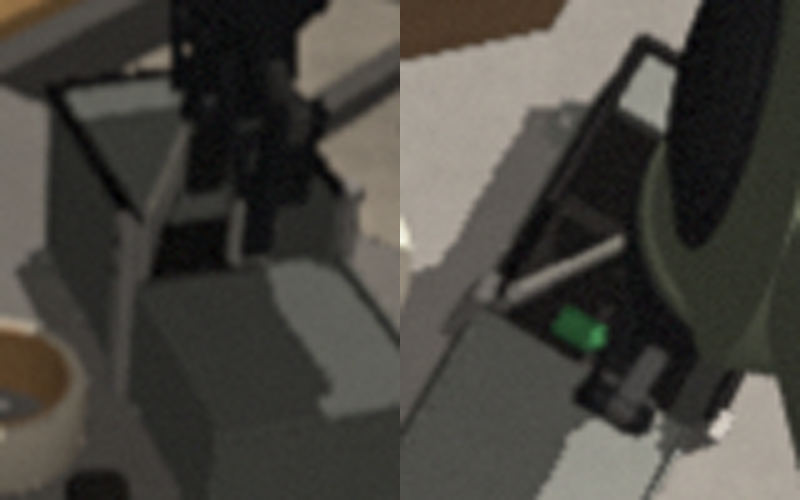

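The cell has gone from the scene view, and the top view shows green inside the bin at (580,328). I'll check it has settled on the floor.

Run:
```python
from h import *
im=eyes.grab_frame('top')[:,:,::-1].astype(int); b,g,r=im[...,0],im[...,1],im[...,2]
M=((g>r+25)&(g>b+15)); M[:,:300]=0; ys,xs=np.where(M); print(len(xs),xs.mean(),ys.mean(),xs.min(),xs.max(),ys.min(),ys.max())
for z in (.011,.04,.067): print(z,(RB.T@(cast('top',[(xs.mean(),ys.mean())],z)[0]-O)*1e3).round(1))
tgt(-.06,-.008,.09)
```

```text
53 345.64150943396226 195.54716981132074 341 350 192 199
0.011 [26.6  4.6 11. ]
0.04 [19.4  7.6 40. ]
0.067 [12.8 10.3 67. ]
t 5.9 box xyz mm [32.9 -8.1 82.6] force box [-1.  -2.4 -2. ] grip 0.0552 toolaxes in box
 [[ 0.004  1.     0.001]
 [-0.     0.001 -1.   ]
 [-1.     0.004  0.   ]]
shift cm [-0.78 -9.29 -0.02] rot [ 0.001  0.    -0.004] 0.3 tips 0.022
```

Run:
```python
from h import *
for P in ((.0128,.0103,.067),(.0194,.0076,.04),(.0266,.0046,.011)):
    print(P,((proj('scene',O+RB@np.array(P))-[280,125]+.5)*5).round())
```

```text
(0.0128, 0.0103, 0.067) [[203. 249.]]
(0.0194, 0.0076, 0.04) [[199. 286.]]
(0.0266, 0.0046, 0.011) [[195. 324.]]
```

At shelf height the cell would show at scene crop (203,249), and only black bin interior is there, so it lies in the bin. I'll back out with the flap following the finger.

Request:
step_arm(
  targets=[
    [[-0.3, -0.8, 0, 0, 0, 0, 0.65], [-0.4, -1.6, 0, 0, 0, 0, 0.65], [-0.4, -2.5, 0, 0, 0, 0, 0.65], [-0.4, -3.4, 0, 0, 0, 0, 0.65], [-0.4, -4.4, 0, 0, 0, 0, 0.65], [-0.4, -5.4, 0, 0, 0, 0, 0.65], [-0.4, -6.4, 0, 0, 0, 0, 0.65], [-0.4, -7.4, 0, 0, 0, 0, 0.65], [-0.4, -8.4, 0, 0, 0, 0, 0.65], [-0.4, -9.2, 0, 0, 0, 0, 0.65]],
  ],
)

```text
clock: 6.9
position: [0.4585, -0.2459, 0.0862]
tool_rot: [1.603, 1.567, -0.509]
force: [1.3, -0.5, -0.3]
grip_width: 0.0554
```

Request:
step_arm(
  targets=[
    [[0, -0.2, 0, 0, 0, 0, 0.65], [-3, -0.2, 0, 0, 0, 0, 0.65], [-7, -0.2, 0, 0, 0, 0, 0.65], [-11, -0.2, 0, 0, 0, 0, 0.65], [-15, -0.2, 0, 0, 0, 0, 0.65], [-17, -0.2, 3, 0, 0, 0, 0.65], [-17, -0.2, 7, 0, 0, 0, 0.65], [-17, -0.2, 12, 0, 0, 0, 0.65], [-17, -0.2, 17, 0, 0, 0, 0.65], [-17, -0.2, 22, 0, 0, 0, 0.65]],
  ],
)

```text
clock: 7.9
position: [0.3417, -0.4347, 0.2565]
tool_rot: [1.546, 1.566, -0.566]
force: [0.9, 0.2, 0.6]
grip_width: 0.0556
```

Request:
step_arm(
  targets=[
    [[0, 0, 4, 0, 0, 0, 0.65], [0, 0, 8, 0, 0, 0, 0.65], [0, 0, 8, 0, 0, 0, 0.65], [0, 0, 8, 0, 0, 0, 0.65]],
  ],
)

```text
clock: 8.3
position: [0.3001, -0.5038, 0.2562]
tool_rot: [1.603, 1.566, -0.51]
force: [0.6, 0.1, -0.1]
grip_width: 0.0551
```

Run:
```python
from h import *
tgt(-.06,-.008,.2)
a=[]
for n,(x0,y0) in dict(scene=(270,120),top=(300,130)).items():
    f=eyes.grab_frame(n)[:,:,::-1].copy(); cv2.imwrite(f'pics/{n}_end.png',f); im=f[y0:y0+140,x0:x0+115]
    a.append(cv2.resize(im,None,fx=3.45,fy=3.45,interpolation=cv2.INTER_CUBIC))
    o=cv2.imread(f'pics/{n}0.png').astype(int)
cv2.imwrite('pics/s8.png',np.hstack(a))
```

```text
t 8.3 box xyz mm [ -62.4 -310.7  256.2] force box [ 0.5  0.4 -0.1] grip 0.0551 toolaxes in box
 [[ 0.005  1.     0.   ]
 [ 0.     0.    -1.   ]
 [-1.     0.005 -0.   ]]
shift cm [  5.62   0.23 -30.27] rot [ 0.    -0.    -0.005] 0.3 tips 0.022
```

View pics/s8.png

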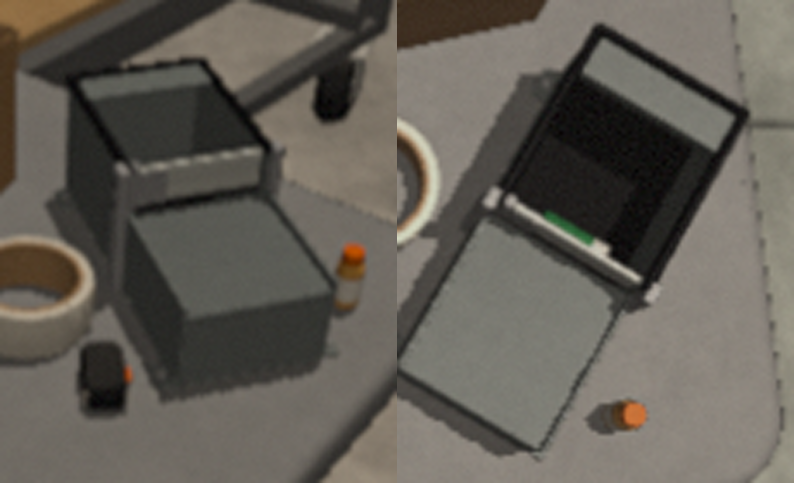

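The flap is back across the shelf's end, the shelf is empty, and the green cell is in the bin just behind the flap (570,227). The vial, tape and scanner look unmoved.

Run:
```python
from h import *
for n,(x0,y0,x1,y1) in dict(scene=(150,130,400,260),top=(140,130,420,275)).items():
    a=cv2.imread(f'pics/{n}0.png').astype(int);b=cv2.imread(f'pics/{n}_end.png').astype(int)
    d=np.abs(a-b).max(2)[y0:y1,x0:x1]>40; l,_,st,_=cv2.connectedComponentsWithStats(d.astype(np.uint8)); print(n,[(s[0]+x0,s[1]+y0,s[2],s[3],s[4]) for s in st[1:] if s[4]>5])
bot.job_done()
```

```text
scene [(np.int32(332), np.int32(193), np.int32(18), np.int32(8), np.int32(112)), (np.int32(350), np.int32(192), np.int32(5), np.int32(4), np.int32(17))]
top [(np.int32(343), np.int32(191), np.int32(19), np.int32(13), np.int32(58)), (np.int32(320), np.int32(228), np.int32(23), np.int32(19), np.int32(167))]
the job is handed in; nothing more can be done
```

The spent battery is in the bin, the flap is shut again, and the job was handed in at about 8.4 s of the 29 s allowed.

- **What I did:** The front finger pushed the flap to roughly 60° and held it there. The rear finger pushed the cell along the shelf. To keep clear of the cover strip, I narrowed the gripper from 85 to 55 mm for the last stretch, and the cell dropped off the edge. I then backed out with the flap closing behind the finger, and lifted away to the right.
- **Last checks:** The final pictures show an empty shelf, the flap back across the shelf's end, and the cell in the bin. Comparing the first and last pictures around the box, the vial, the tape roll, the scanner and the stapler, only the cell's old and new places had changed. The measured tool force was under about 4 N at the end of every move.
- **What I could not confirm:** No check failed or disagreed. The cell's exact resting height in the bin was not measured. It no longer showed at shelf height in the scene view.

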